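# Index the bottle carousel to the activator and lock it

## Robot

A 6-joint arm with a two-finger parallel gripper is mounted at the origin on a cart in front of the work surface, level with it; the furniture and walls round the work are solid. World frame = base frame: x ahead of the robot, y to its left, z up, the work surface at z = 0. Lengths are in m, angles in rad, forces in N, time in s.
With the tool pointing down it reaches from about 0.35 to 0.975 m from the base axis. Payload 4.9 kg.
Tool frame: the origin (TCP) lies on the mounting face of the last link; the fingertips stand 173 mm ahead of it and the grasp point (between the pads) lies 155 mm ahead of it (tcp_to_grasp is the distance from the TCP to the grasp point, in m); z points along the fingers, y is the line along which they close (so a half turn about z gives the same grasp; the last joint's range is limited). The gripper opens to 85 mm and grips with 20 to 120 N. Pads are 22 mm wide; open, the fingers measure 114 mm over their backs; the gripper's body (76 mm by 85 mm) begins 54 mm behind the grasp point. The pads swing forward as they close: fully open they stand 13 mm farther back than shut.
Start: joints at [1.043, 0.053, 1.613, -0, 1.476, -0.119], TCP at [0.248, 0.573, 0.405] pointing down, gripper open.
Joint ranges: [-3.01, 3.01], [-1.01, 2.22], [0.06, 2.58], [-1.02, 4.17], [0.09, 2.62], [-3.14, 3.14]. Speed limits (rad/s): [2.57, 2.57, 3.14, 3.14, 3.14, 3.14].

## Interface

Orientations are given as a rotation vector (axis times angle).
In Python, from station import get_obs, get_image, calibration, finish_job, tcp_to_grasp gives the robot as it stands. The module is installed in compiled form; this text tells all that it offers.
- The arm moves only by the tool arm_command, never from a script. Its argument "plan" is a list that holds one entry, the list of rows, each a list of 6 numbers: the shift along the tool's x, y, z in cm, then the turn, a rotation vector about the tool's x, y, z in rad. A call has 1 to 12 rows; each row is the pose to reach, as a shift and turn from the pose commanded when the call began, along the tool's axes at that moment; what a row does not reach only later rows make up. A row lasts 1/12 s, in which the tool goes at most 41.7 mm and 7.16 degrees, less where a joint would pass 70% of its speed; a pose out of reach is approached as far as the arm can. A call with a gripper value outside its range is refused whole. "gripper" is the closure, from -1 (fully open) to 1 (shut), set as the call begins (left out, the last holds). The fingers move at their own pace and stop on an object; "force" is the grip in N (left out, the last holds). Time passes only in rows, so rows that repeat a pose let the fingers close. It gives the time, the measured TCP pose, the force, the opening and the grip force at its end, in the units of the state.
- get_obs(): the state, without advancing time (a new reading comes with each control period).
- get_image(name): name is "side" or "top"; returns (picture, depth): 420x560x3 uint8, blue, green, red; 420x560 float32, m along the optical axis (not along the pixel's ray), 0 where there is no reading.
- calibration(name): a dict with "fx", "fy", "cx", "cy" (pixels), "pose" (4x4, takes a point from camera to world coordinates). Camera axes: x right, y up, looking along -z (the intrinsics and any distortion apply to the point x, -y, -z); pixel columns grow to the right and rows downward; lengths in m; the calibration is good to about 2 mm. A picture is of the moment at which its call begins. calibration takes no time and is no camera call.
- finish_job(): hands the job in; it is judged then, once.
The state is a dict: "t": time; "q": joint angles; "dq": joint speeds; "effort": joint torques, N m; "tool_pos": TCP position; "tool_rot": TCP orientation; "contact_force": force on the tool from outside, world axes, zero at the start; "wrist_torque": the same for the moment, N m; "opening": finger opening in m; "grip_force": force on a finger pad.
Only numpy, scipy, OpenCV 4.12 (cv2) and the standard library are available. Lean on these libraries where they do the work, as an engineer would, in place of code of your own. Each camera call takes 0.05 s, during which the arm holds its last target. There are 200 camera calls.

## Task

The next job needs the orange bottle on the bottle carousel, so bring it round to the front: with a fingertip push the red bolt knob all the way out to release the dial, turn the dial by pushing on the blocks at its rim until the orange bottle's cup faces the bolt, then push the bolt fully home into that cup's notch so the dial is locked there, and move clear. Push only on the dial and the knob: do not touch or lift the bottles, keep them all standing in their cups, and leave the other things on the bench where they are.

Things in the scene. Friction and masses are not known exactly. Their poses are not given: they have to be found in the camera images.
- carousel: Fixed base of the bottle carousel: round dark steel plate 156 mm across, 10 mm high, with a tongue 44 mm wide that carries the bolt and ends 218 mm from the centre. Origin on the bench under the turning axis; z up; its -x axis runs along the tongue to the front (towards the robot, turned up to 0.3 rad); y is across the tongue. Cannot move.
- dial_center (a point): Centre of the turning dial, on the axis, 20 mm above the bench (its aluminium top face). The dial is a disc of 66 mm radius with 6 arms 30 mm wide, 60 degrees apart. On the rim end of each arm is a raised blue push block: 97 to 119 mm from the axis, 36 mm wide along the rim, top 32 mm above the bench. Between two blocks the rim has a 72 mm wide open gap for the fingers.
- empty_cup (a point): Middle of the brim of the empty cup, 72 mm from the axis, at the front at the start; moves with the dial. Each of the six arms carries such an upright black cup, fixed to it, just inside its push block: 39 mm outside, 31 mm inside, inner floor 20 mm and brim 34 mm above the bench.
- empty_notch (a point): Middle of the notch outside the push block of the empty cup's arm, 122 mm from the axis, 15 mm above the bench; moves with the dial. Every arm has such a notch: two upright round steel lugs, 10 mm diameter, 10 to 20 mm above the bench, 13 mm clear between them, reaching 127 mm from the axis.
- dial (a joint): Angle of the dial about the vertical axis, rad: 0 at the start, grows counter-clockwise seen from above; it turns beyond a full turn either way. Drags lightly (about 0.09 N m) and stays where it is left. A cup faces the bolt at every multiple of 60 degrees; the empty one at 0.
- bolt (a joint): Travel of the locking bolt, m: 0 fully home (10 mm wide round nose in a notch, dial locked with 1.5 mm play each side), 0.020 fully out towards the front; the nose clears the lugs from about 0.010. About 2 N of friction; stays where left. Pushed in, the nose draws the dial into line if the notch is within about 5 mm; further off it stops against a lug.
- bolt_knob (a point): Top centre of the red upright knob on the bolt, 53 mm above the bench. Knob 19 mm in diameter, from 24 to 53 mm above the bench, on the middle line of the tongue, 173 mm from the turning axis with the bolt home and 193 mm with it out. With the bolt home 44 mm are free between it and the front push block.
- orange_bottle: The carousel's only orange bottle, black cap: 26 mm diameter, 57 mm tall, about 40 g, standing loose in one of the five filled cups (not the front one), 72 mm from the axis, 2 mm play. Origin at the centre of its underside, 20 mm above the bench; top 77 mm above the bench; z up.
- white_bottle_1: A white bottle with a green cap, 26 mm diameter, 57 mm tall, about 40 g, loose in a cup of the dial like the orange one. Origin at the centre of its underside.
- white_bottle_2: A white bottle with a green cap, 26 mm diameter, 57 mm tall, about 40 g, loose in a cup of the dial like the orange one. Origin at the centre of its underside.
- white_bottle_3: A white bottle with a green cap, 26 mm diameter, 57 mm tall, about 40 g, loose in a cup of the dial like the orange one. Origin at the centre of its underside.
- white_bottle_4: A white bottle with a green cap, 26 mm diameter, 57 mm tall, about 40 g, loose in a cup of the dial like the orange one. Origin at the centre of its underside.
- loupe: Bystander: black eye loupe, 43 mm diameter, 37 mm tall, loose on the bench. Origin at the centre of its underside.
- side_cutters: Bystander: blue-handled side cutters, 44x124x14 mm, loose on the bench. Origin at the centre of its underside.
- kapton_roll: Bystander: roll of amber tape, 62x68x12 mm, loose on the bench. Origin at the centre of its underside.
- finger_cots: Bystander: small blue and white carton, 60x90x45 mm, loose on the bench. Origin at the centre of its underside.
- marker: Bystander: white and blue marker pen, 12x136x13 mm, loose on the bench. Origin at the centre of its underside.
- gauge_block: Bystander: steel setting block, 30x50x22 mm, loose on the bench. Origin at the centre of its underside.
There are look-alikes about, which are no part of the job. What is shaped like the orange_bottle but pink is not meant.

How it is judged:
By the outcome, as a careful person would: the job done as asked, in the order asked, and still so for the second after the job is handed in, with the robot touching nothing.
It also fails if it takes over 72 s, if anything falls off the work surface, if the arm or the gripper's body presses on something with over 40 N, if the wrist force passes 120 N, or if a joint passes its speed limit or range.

## Working session

There is one attempt and no reset: what is moved stays moved. The work goes in short steps, Python scripts to look and compute and a tool call to move; the robot and the scene stay as the last step left them, time stands still between calls to the robot, and variables do not carry over. Pictures are saved under pics/ and viewed, at most 10 in all, crops included, and the job is handed in when it is done.

Besides the shell and the picture viewer there is one more tool, called after "Call:" as name(argument=value, ...) on one line, values as JSON. arm_command: Moves the arm, as the interface text tells. Its arguments: {"type":"object","properties":{"plan":{"type":"array"},"gripper":{"type":"number"},"force":{"type":"number"}},"required":["plan"]}

```bash
mkdir -p pics; cat > h.py <<'E'
import numpy as np, cv2
from station import *
from scipy.spatial.transform import Rotation as R
def grab(n):
    im,d=get_image(n); return im,d,calibration(n)
def ray(c,u,v,z):
    d=np.array([(u-c['cx'])/c['fx'],-(v-c['cy'])/c['fy'],-1.]); P=np.array(c['pose']); d=P[:3,:3]@d; o=P[:3,3]
    return o+d*(z-o[2])/d[2]
E
python3 - <<'E'
from h import *
for n in('top','side'):
    im,d,c=grab(n); cv2.imwrite(f'pics/{n}0.png',im); np.savez(f'{n}0.npz',im=im,d=d); print(n,{k:np.round(v,3).tolist() for k,v in c.items()})
o=get_obs(); print(o['t'],o['tool_pos'],o['tool_rot'],o['opening'],tcp_to_grasp, R.from_rotvec(o['tool_rot']).as_matrix().round(3))
E
```

```text
top {'fx': 466.612, 'fy': 466.612, 'cx': 277.265, 'cy': 214.259, 'pose': [[0.013, 0.99, -0.14, 0.366], [-1.0, 0.012, -0.003, -0.002], [-0.001, 0.14, 0.99, 1.325], [0.0, 0.0, 0.0, 1.0]]}
side {'fx': 483.719, 'fy': 483.719, 'cx': 272.496, 'cy': 215.902, 'pose': [[0.97, 0.1, -0.223, 0.226], [-0.245, 0.37, -0.896, -1.212], [-0.007, 0.924, 0.383, 0.597], [0.0, 0.0, 0.0, 1.0]]}
0.1 [0.24831577 0.57328177 0.4035937 ] [-6.37562512e-01 -3.07561110e+00  2.75525616e-03] 0.08536364044460731 0.1547 [[-0.918  0.398 -0.001]
 [ 0.398  0.918 -0.002]
 [ 0.    -0.002 -1.   ]]
```

View pics/top0.png

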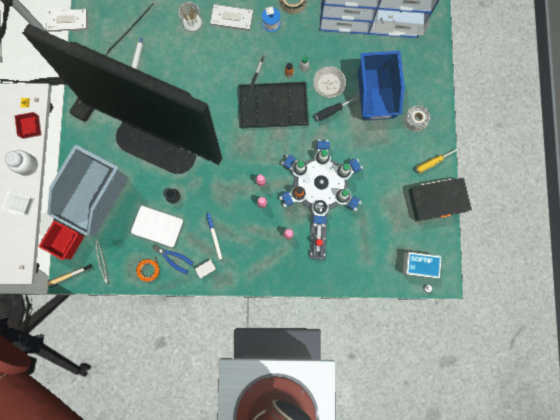

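View pics/side0.png

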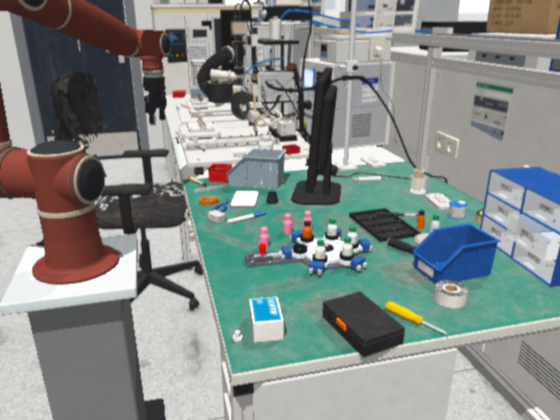

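```bash
python3 - <<'E'
from h import *
im=np.load('top0.npz')['im']; c=calibration('top')
cv2.imwrite('pics/crop0.png',cv2.resize(im[130:270,240:380],(600,600),interpolation=cv2.INTER_CUBIC))
hsv=cv2.cvtColor(im,cv2.COLOR_BGR2HSV)
def blobs(lo,hi,z,amin=6):
    m=cv2.inRange(hsv,lo,hi); m[:130]=0;m[270:]=0;m[:,:240]=0;m[:,380:]=0
    n,_,s,ce=cv2.connectedComponentsWithStats(m)
    for i in range(1,n):
        if s[i,4]>=amin: print(s[i,4],ce[i].round(1),ray(c,*ce[i],z).round(4))
print('red');blobs((0,190,120),(6,255,255),.053)
blobs((174,190,120),(180,255,255),.053)
print('orange');blobs((6,150,80),(20,255,255),.06)
print('green');blobs((55,60,40),(75,255,200),.077,8)
print('blue');blobs((100,130,60),(125,255,255),.032)
E
```

```text
red
11 [318.4 241.5] [ 0.4726 -0.1112  0.053 ]
orange
22 [299.4 193.5] [ 0.6037 -0.0582  0.06  ]
green
37 [323.9 152.6] [ 0.7158 -0.1244  0.077 ]
39 [300.8 163.3] [ 0.6849 -0.0609  0.077 ]
38 [346.  166.5] [ 0.6773 -0.1848  0.077 ]
37 [344.8 192.2] [ 0.6055 -0.1808  0.077 ]
blue
74 [323.2 144.7] [ 0.7515 -0.1267  0.032 ]
72 [289.1 161. ] [ 0.7024 -0.0298  0.032 ]
75 [354.9 165. ] [ 0.6932 -0.2167  0.032 ]
71 [286.7 198.3] [ 0.5949 -0.0238  0.032 ]
71 [353.4 202.3] [ 0.5858 -0.2114  0.032 ]
66 [319.3 219.3] [ 0.5363 -0.1155  0.032 ]
```

View pics/crop0.png

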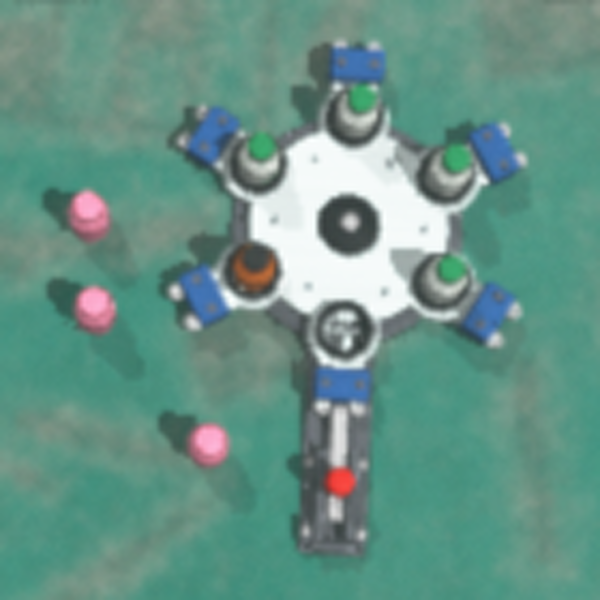

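The pictures show the carousel centred at top px (321,182), with the red knob at (318,242) and the front empty cup at (319,207).

Candidates for the orange bottle:
- Orange bottle with black cap on the dial at (299,193).
- Three pink bottles on the bench at (260,180), (262,202) and (288,233).
- Brown-orange bottle at the back at (289,69).

The one on the dial at (299,193) is the right one, and the crop confirms it: orange body, black cap, in the front-left cup. The dial therefore has to turn +60° (counter-clockwise).

The geometry gives a centre of about (0.644, -0.1207) and a front direction of (-0.9986, 0.052).

Call:
arm_command(plan=[[[-25,-26,5,0,0,-0.356],[-25,-26,5,0,0,-0.356],[-25,-26,5,0,0,-0.356],[-25,-26,5,0,0,-0.356],[-25,-26,5,0,0,-0.356],[-25,-26,5,0,0,-0.356],[-25,-26,5,0,0,-0.356],[-25,-26,5,0,0,-0.356],[-25,-26,5,0,0,-0.356],[-50.6,-52.9,10,0,0,-0.356],[-50.6,-52.9,10,0,0,-0.356],[-50.6,-52.9,10,0,0,-0.356]]], gripper=1)

```text
t: 1.1
tool_pos: [0.4171, 0.1174, 0.3376]
tool_rot: [0.082, 3.14, 0.0]
contact_force: [1.5, 0.8, -0.0]
opening: -0.0001
grip_force: 0.0
```

Call:
arm_command(plan=[[[0,0,0,0,0,0],[0,0,0,0,0,0],[0,0,0,0,0,0]]])

```text
t: 1.35
tool_pos: [0.417, 0.1192, 0.3377]
tool_rot: [-0.084, -3.14, -0.001]
contact_force: [0.0, -1.0, 0.5]
opening: 0.0003
grip_force: 0.0
```

Call:
arm_command(plan=[[[-9.7,-22.8,3.8,0,0,0],[-9.7,-22.8,3.8,0,0,0],[-9.7,-22.8,3.8,0,0,0],[-9.7,-22.8,3.8,0,0,0],[-9.7,-22.8,3.8,0,0,0],[-9.7,-22.8,3.8,0,0,0],[-9.7,-22.8,3.8,0,0,0],[-9.7,-22.8,3.8,0,0,0],[-9.7,-22.8,3.8,0,0,0],[-9.7,-22.8,3.8,0,0,0]]])

```text
t: 2.18
tool_pos: [0.5021, -0.1116, 0.3002]
tool_rot: [0.078, 3.141, 0.001]
contact_force: [0.0, 0.4, -0.3]
opening: -0.0001
grip_force: 0.0
```

```bash
python3 - <<'E'
from h import *
o=get_obs(); print(o['tool_pos'],R.from_rotvec(o['tool_rot']).as_matrix().round(3))
a,_,c=grab('side'); b,_,c=grab('top')
cv2.imwrite('pics/s1.png',np.hstack([cv2.resize(a[130:290,220:390],(400,376)),cv2.resize(b[130:270,240:380],(376,376))]))
E
```

```text
[ 0.50205761 -0.11158693  0.30015001] [[-0.999  0.05   0.   ]
 [ 0.05   0.999  0.   ]
 [-0.     0.    -1.   ]]
```

View pics/s1.png

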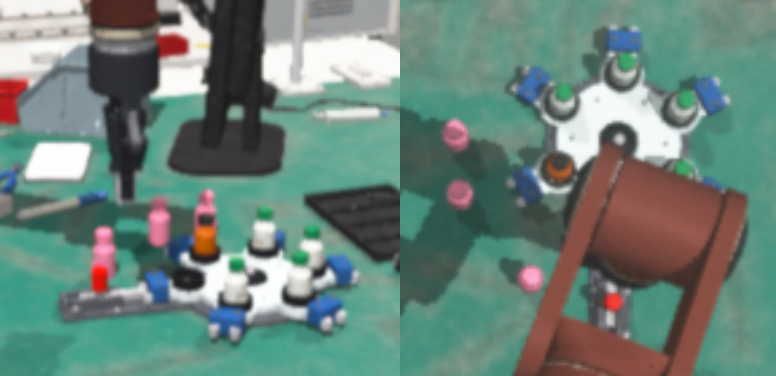

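The fingertips at side crop (125,200) hang over the gap between the knob (100,280) and the front block (157,287). Next I descend.

Call:
arm_command(plan=[[[0,-0.15,2.5,0,0,0],[0,-0.15,5,0,0,0],[0,-0.15,7,0,0,0],[0,-0.15,8,0,0,0],[0,-0.15,8.6,0,0,0],[0,-0.15,9.1,0,0,0],[0,-0.15,9.1,0,0,0],[0,-0.15,9.1,0,0,0]]])

```text
t: 2.95
tool_pos: [0.5024, -0.1151, 0.21]
tool_rot: [0.082, 3.139, -0.001]
contact_force: [0.3, 0.1, 0.2]
opening: 0.0002
grip_force: 0.0
```

Call:
arm_command(plan=[[[0.4,0.1,0,0,0,0],[0.8,0.1,0,0,0,0],[1.2,0.1,0,0,0,0],[1.5,0.1,0,0,0,0],[1.8,0.1,0,0,0,0],[2.1,0.1,0,0,0,0],[2.4,0.1,0,0,0,0],[2.6,0.1,0,0,0,0],[2.8,0.1,0,0,0,0],[2.9,0.1,0,0,0,0],[3.0,0.1,0,0,0,0],[3.0,0.1,0,0,0,0]]])

```text
t: 3.95
tool_pos: [0.4722, -0.1126, 0.2091]
tool_rot: [0.083, 3.139, -0.0]
contact_force: [2.9, -0.7, 0.3]
opening: -0.0
grip_force: 1.9
```

Call:
arm_command(plan=[[[0.1,0,0,0,0,0],[0.2,0,0,0,0,0],[0.3,0,0,0,0,0],[0.4,0,0,0,0,0],[0.4,0,0,0,0,0]]])

```text
t: 4.37
tool_pos: [0.4701, -0.1125, 0.2097]
tool_rot: [0.084, 3.129, -0.002]
contact_force: [17.5, -1.5, -10.1]
opening: -0.0002
grip_force: 8.5
```

Call:
arm_command(plan=[[[-1.5,0,0,0,0,0],[-2.8,0,0,0,0,0],[-2.8,0,-2.5,0,0,0],[-2.8,0,-5.5,0,0,0],[-4,1,-8,0,0,0.12],[-6,2.5,-8,0,0,0.24],[-7.5,4,-8,0,0,0.36],[-8.4,5.4,-8,0,0,0.48],[-8.4,5.4,-8,0,0,0.524],[-8.4,5.4,-8,0,0,0.524],[-8.4,5.4,-8,0,0,0.524]]])

```text
t: 5.28
tool_pos: [0.5542, -0.0625, 0.2878]
tool_rot: [-0.89, -3.009, 0.001]
contact_force: [0.1, -0.3, -0.5]
opening: -0.0002
grip_force: 0.0
```

```bash
cat >> h.py <<'E'
C=np.array([.6440,-.12065]); u=np.array([-.9986,.052]); w=np.array([-u[1],u[0]]) # w: CCW tangent at front (to right)
def polar():
    o=get_obs(); d=o['tool_pos'][:2]-C; return o,np.hypot(*d),np.degrees(np.arctan2(d@w,d@u))
def plan(phis,r,z,turn=True):
    o,_,_=polar(); M=R.from_rotvec(o['tool_rot']); 
    for p in phis:
        a=np.radians(p); P=np.append(C+r*(np.cos(a)*u+np.sin(a)*w),z); d=np.cos(a)*u+np.sin(a)*w
        T=np.c_[np.append(d,0),np.cross([0,0,-1],np.append(d,0)),[0,0,-1]]
        print(p,(M.inv().apply(P-o['tool_pos'])*100).round(1).tolist(),(M.inv()*R.from_matrix(T)).as_rotvec().round(3).tolist())
E
python3 - <<'E'
from h import *
o,r,p=polar(); print(o['tool_pos'],r,p,o['q'].round(2))
plan([-30],.106,.196)
a,_,c=grab('side'); b,_,c=grab('top')
cv2.imwrite('pics/s2.png',np.hstack([cv2.resize(a[130:290,220:390],(400,376)),cv2.resize(b[130:270,240:380],(376,376))]))
E
```

```text
[ 0.55415532 -0.06254308  0.28782119] 0.10699757401192819 -29.911844129788804 [-0.25 -0.    1.87 -0.    1.28 -1.24]
-30 [-0.1, 0.0, 9.2] [-0.001, -0.003, 0.001]
```

View pics/s2.png

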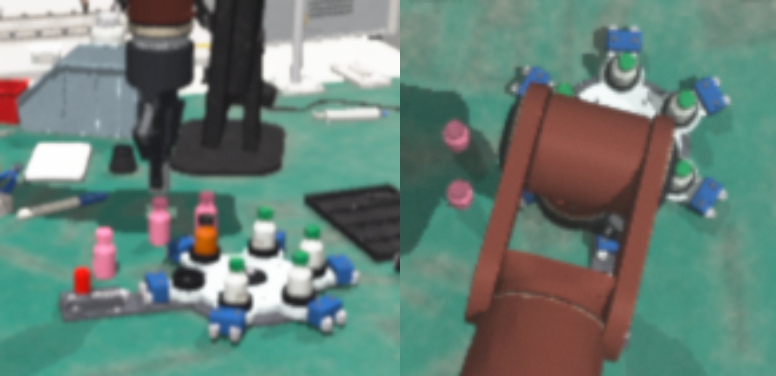

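The knob has moved out: side crop (82,280), before (100,280). The dial is unchanged and the fingertips are over the front-left gap, so I descend into it.

Call:
arm_command(plan=[[[0,0,2.5,0,0,0],[0,0,5,0,0,0],[0,0,7,0,0,0],[0,0,8,0,0,0],[0,0,8.6,0,0,0],[0,0,9,0,0,0],[0,0,9.2,0,0,0],[0,0,9.2,0,0,0]]])

```text
t: 6.05
tool_pos: [0.5551, -0.063, 0.1977]
tool_rot: [0.893, 3.011, 0.0]
contact_force: [-0.5, 0.2, -0.2]
opening: -0.0001
grip_force: 0.0
```

```bash
python3 - <<'E'
from h import *
o,r,p=polar(); print(o['tool_pos'],r,p,o['contact_force'])
plan([-25,-20,-15,-10,-5,0,4,8,12,15,17],.106,.196)
E
```

```text
[ 0.55514006 -0.06297037  0.19774616] 0.10593879668722722 -30.00703018968923 [-0.5255604   0.22109166 -0.18255896]
-25 [-0.0, -0.9, 0.2] [0.0, 0.001, -0.088]
-20 [-0.2, -1.8, 0.2] [0.0, 0.001, -0.176]
-15 [-0.4, -2.7, 0.2] [0.0, 0.001, -0.263]
-10 [-0.6, -3.6, 0.2] [0.0, 0.001, -0.35]
-5 [-1.0, -4.5, 0.2] [0.0, 0.001, -0.438]
0 [-1.4, -5.3, 0.2] [0.0, 0.001, -0.525]
4 [-1.8, -5.9, 0.2] [0.0, 0.001, -0.595]
8 [-2.2, -6.5, 0.2] [-0.0, 0.001, -0.664]
12 [-2.7, -7.1, 0.2] [-0.0, 0.001, -0.734]
15 [-3.1, -7.5, 0.2] [-0.0, 0.001, -0.787]
17 [-3.4, -7.7, 0.2] [-0.0, 0.001, -0.822]
```

Call:
arm_command(plan=[[[0,-0.4,0.1,0,0,-0.04],[0,-0.9,0.1,0,0,-0.088],[-0.1,-1.4,0.1,0,0,-0.132],[-0.2,-1.8,0.1,0,0,-0.176],[-0.3,-2.3,0.1,0,0,-0.22],[-0.4,-2.7,0.1,0,0,-0.263],[-0.5,-3.2,0.1,0,0,-0.306],[-0.6,-3.6,0.1,0,0,-0.35],[-0.8,-4.1,0.1,0,0,-0.394],[-1.0,-4.5,0.1,0,0,-0.438],[-1.2,-4.9,0.1,0,0,-0.482],[-1.4,-5.3,0.1,0,0,-0.525]]])

```text
t: 7.05
tool_pos: [0.5383, -0.1151, 0.1976]
tool_rot: [0.078, 3.138, -0.0]
contact_force: [1.5, 1.0, 0.6]
opening: 0.0002
grip_force: 0.5
```

```bash
cat >> h.py <<'E'
def dialblue():
    im,_,c=grab('top'); hsv=cv2.cvtColor(im,cv2.COLOR_BGR2HSV); m=cv2.inRange(hsv,(100,130,60),(125,255,255)); n,_,s,ce=cv2.connectedComponentsWithStats(m); out=[]
    for i in range(1,n):
        d=ray(c,*ce[i],.032)[:2]-C
        if s[i,4]>20 and .09<np.hypot(*d)<.125: out.append((int(s[i,4]),round(np.hypot(*d),4),round(float(np.degrees(np.arctan2(d@w,d@u))),1)))
    print(out); return im
E
python3 - <<'E'
from h import *
o,r,p=polar(); print(o['tool_pos'],r,p,o['contact_force'])
dialblue()
plan([3,6,9,12,15,18,21,24,27,30,33,36],.106,.1965)
E
```

```text
[ 0.53826895 -0.11507584  0.19760817] 0.10587788606930035 -0.03698329612021114 [1.5430718  0.95940277 0.63506285]
[(72, np.float64(0.1077), -162.9), (78, np.float64(0.1074), 137.0), (69, np.float64(0.1083), -102.8), (34, np.float64(0.1081), 81.9), (49, np.float64(0.1084), -43.5)]
3 [-0.0, -0.5, 0.1] [-0.001, 0.003, -0.049]
6 [-0.0, -1.1, 0.1] [-0.001, 0.003, -0.101]
9 [-0.1, -1.6, 0.1] [-0.001, 0.003, -0.154]
12 [-0.2, -2.1, 0.1] [-0.001, 0.003, -0.206]
15 [-0.3, -2.7, 0.1] [-0.001, 0.003, -0.258]
18 [-0.5, -3.2, 0.1] [-0.001, 0.003, -0.311]
21 [-0.7, -3.7, 0.1] [-0.001, 0.002, -0.363]
24 [-0.9, -4.3, 0.1] [-0.002, 0.002, -0.416]
27 [-1.1, -4.8, 0.1] [-0.002, 0.002, -0.468]
30 [-1.4, -5.2, 0.1] [-0.002, 0.002, -0.52]
33 [-1.7, -5.7, 0.1] [-0.002, 0.002, -0.573]
36 [-2.0, -6.2, 0.1] [-0.002, 0.002, -0.625]
```

The dial is at about 17° with the finger at 0°, so the contact offset is 17.1°. I continue the push towards about 36°.

Call:
arm_command(plan=[[[0,-0.5,0,0,0,-0.05],[0,-1.1,0,0,0,-0.1],[-0.1,-1.6,0,0,0,-0.153],[-0.2,-2.1,0,0,0,-0.206],[-0.3,-2.7,0,0,0,-0.258],[-0.5,-3.2,0,0,0,-0.31],[-0.7,-3.7,0,0,0,-0.363],[-0.9,-4.2,0,0,0,-0.416],[-1.1,-4.7,0,0,0,-0.468],[-1.4,-5.2,0,0,0,-0.52],[-1.7,-5.7,0,0,0,-0.57],[-1.9,-6.0,0,0,0,-0.6]]])

```text
t: 8.1
tool_pos: [0.554, -0.1763, 0.1973]
tool_rot: [-0.852, 3.023, -0.002]
contact_force: [-1.8, 0.9, 0.8]
opening: -0.0002
grip_force: 0.7
```

```bash
python3 - <<'E'
from h import *
o,r,p=polar(); print(o['tool_pos'],r,p,o['contact_force'])
dialblue()
plan([37,39,40,41,42,43],.106,.1965)
E
```

```text
[ 0.55399251 -0.17625341  0.19728075] 0.10579739001593999 34.687157777970754 [-1.82233367  0.86637266  0.77683665]
[(74, np.float64(0.1076), 171.1), (71, np.float64(0.1083), -128.2), (73, np.float64(0.1078), 111.8), (65, np.float64(0.1083), -67.5), (60, np.float64(0.1092), -9.9)]
37 [0.0, -0.4, 0.1] [-0.002, 0.001, -0.044]
39 [-0.0, -0.8, 0.1] [-0.002, 0.001, -0.079]
40 [-0.0, -0.9, 0.1] [-0.002, 0.001, -0.097]
41 [-0.0, -1.1, 0.1] [-0.002, 0.001, -0.114]
42 [-0.1, -1.3, 0.1] [-0.002, 0.001, -0.132]
43 [-0.1, -1.5, 0.1] [-0.002, 0.001, -0.149]
```

Call:
arm_command(plan=[[[0,-0.2,0,0,0,-0.02],[0,-0.5,0,0,0,-0.05],[0,-0.8,0,0,0,-0.08],[0,-1.1,0,0,0,-0.11],[-0.1,-1.3,0,0,0,-0.13],[-0.1,-1.4,0,0,0,-0.143],[-0.1,-1.4,0,0,0,-0.143],[-0.1,-1.4,0,0,0,-0.143]]])

```text
t: 8.82
tool_pos: [0.5617, -0.1871, 0.1961]
tool_rot: [-1.064, 2.956, -0.0]
contact_force: [0.2, 0.2, 0.7]
opening: -0.0
grip_force: 0.1
```

```bash
cat >> h.py <<'E'
def dial0():
    im=np.load('top0.npz')['im']; return im
E
python3 - <<'E'
import h
from h import *
o,r,p=polar(); print(o['tool_pos'],r,p,o['contact_force'])
dialblue()
h.grab=lambda n:(np.load('top0.npz')['im'],0,calibration('top'))
dialblue()
E
```

```text
[ 0.56166209 -0.18708227  0.19613217] 0.10579592677091246 41.878313874245485 [0.18644905 0.24852816 0.66799883]
[(70, np.float64(0.1076), 179.1), (64, np.float64(0.1083), -121.5), (56, np.float64(0.1095), 120.4), (72, np.float64(0.1084), -60.2), (51, np.float64(0.1083), -3.7)]
[(74, np.float64(0.1076), 179.8), (72, np.float64(0.108), -119.8), (75, np.float64(0.1079), 120.1), (71, np.float64(0.1085), -60.1), (71, np.float64(0.1078), 60.3), (66, np.float64(0.1078), 0.2)]
```

Call:
arm_command(plan=[[[0,-0.1,0,0,0,0],[0,-0.1,0,0,0,0],[0,-0.1,0,0,0,0],[0,0.5,0,0,0,0],[0,0.9,0,0,0,0],[0,0.9,-1.5,0,0,0],[0,0.9,-4,0,0,0],[0,0.9,-7,0,0,0],[0,0.9,-10,0,0,0],[0,0.9,-10,0,0,0]]])

```text
t: 9.7
tool_pos: [0.5577, -0.1808, 0.3036]
tool_rot: [-1.062, 2.948, -0.014]
contact_force: [1.2, -0.6, -0.3]
opening: -0.0004
grip_force: 0.0
```

```bash
python3 - <<'E'
from h import *
o,r,p=polar(); print(o['tool_pos'],r,p,o['contact_force'])
dialblue()
plan([0],.225,.295)
E
```

```text
[ 0.5576569  -0.18079271  0.30356564] 0.1052248888457034 37.8401941382736 [ 1.24975727 -0.60291415 -0.32125386]
[(73, np.float64(0.1078), 178.9), (65, np.float64(0.1081), -121.2), (54, np.float64(0.1081), -60.7), (49, np.float64(0.1075), -3.6)]
0 [6.0, 14.3, 0.4] [-0.006, 0.006, 0.743]
```

Call:
arm_command(plan=[[[1,3,0,0,0,0.12],[2,5.5,0,0,0,0.24],[3,8,0,0,0,0.36],[4,10.5,0,0,0,0.48],[5,12.5,0,0,0,0.6],[6,14.3,0,0,0,0.72],[6,14.3,0,0,0,0.735],[6,14.3,0,0,0,0.735],[6,14.3,0,0,0,0.735]]])

```text
t: 10.5
tool_pos: [0.4185, -0.1083, 0.2955]
tool_rot: [-0.066, -3.141, -0.0]
contact_force: [1.5, -0.9, -0.2]
opening: -0.0003
grip_force: 0.0
```

```bash
python3 - <<'E'
from h import *
o,r,p=polar(); print(o['tool_pos'],r,p,o['contact_force'])
b=dialblue()
plan([0],.225,.209)
a,_,c=grab('side')
cv2.imwrite('pics/s3.png',np.hstack([cv2.resize(a[130:290,220:390],(400,376)),cv2.resize(b[130:270,240:380],(376,376))]))
E
```

```text
[ 0.41854466 -0.10829753  0.29552429] 0.2257934738558185 -0.1551781391803161 [ 1.48813706 -0.87656657 -0.20796271]
[(72, np.float64(0.1076), 178.9), (71, np.float64(0.1082), -120.4), (77, np.float64(0.108), 119.0), (69, np.float64(0.1083), -60.4), (73, np.float64(0.1078), 59.4), (67, np.float64(0.1079), -1.1)]
0 [-0.0, -0.0, 8.7] [0.0, -0.0, 0.009]
```

View pics/s3.png

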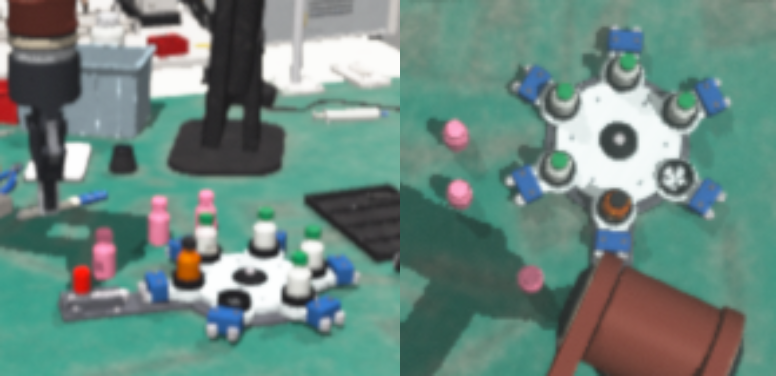

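The orange bottle is now at the front: top crop (614,207), side crop (188,262). All bottles are standing. The dial is 0.9° short, about 1.9 mm at the notch, which is within the bolt's 5 mm capture range. I descend in front of the knob.

Call:
arm_command(plan=[[[0,0,2.5,0,0,0],[0,0,5,0,0,0],[0,0,7,0,0,0],[0,0,8,0,0,0],[0,0,8.7,0,0,0],[0,0,8.7,0,0,0],[-0.5,0,8.7,0,0,0],[-0.9,0,8.7,0,0,0],[-1.1,0,8.7,0,0,0],[-1.1,0,8.7,0,0,0]]])

```text
t: 11.43
tool_pos: [0.4306, -0.1091, 0.2104]
tool_rot: [0.068, 3.138, -0.002]
contact_force: [-0.5, 0.1, 0.3]
opening: -0.0
grip_force: 0.0
```

Call:
arm_command(plan=[[[-0.2,0,0,0,0,0],[-0.4,0,0,0,0,0],[-0.6,0,0,0,0,0],[-0.8,0,0,0,0,0],[-1.0,0,0,0,0,0],[-1.2,0,0,0,0,0],[-1.35,0,0,0,0,0],[-1.5,0,0,0,0,0],[-1.65,0,0,0,0,0],[-1.8,0,0,0,0,0],[-1.9,0,0,0,0,0],[-1.9,0,0,0,0,0]]])

```text
t: 12.43
tool_pos: [0.4486, -0.1096, 0.209]
tool_rot: [0.069, 3.141, -0.0]
contact_force: [-1.6, -0.4, 0.9]
opening: 0.0
grip_force: 0.5
```

Now the finger centre is at r = 0.196, moving freely. I push the last few millimetres to the stop.

Call:
arm_command(plan=[[[-0.1,0,0,0,0,0],[-0.2,0,0,0,0,0],[-0.3,0,0,0,0,0],[-0.4,0,0,0,0,0],[-0.5,0,0,0,0,0],[-0.5,0,0,0,0,0]]])

```text
t: 12.93
tool_pos: [0.4529, -0.1098, 0.2088]
tool_rot: [-0.068, -3.137, -0.0]
contact_force: [-6.9, -0.4, 5.4]
opening: -0.0003
grip_force: 3.7
```

Call:
arm_command(plan=[[[-0.1,0,0,0,0,0],[-0.2,0,0,0,0,0],[-0.3,0,0,0,0,0],[-0.3,0,0,0,0,0]]])

```text
t: 13.27
tool_pos: [0.4545, -0.1099, 0.2086]
tool_rot: [-0.067, -3.129, -0.001]
contact_force: [-18.2, -0.7, 14.0]
opening: 0.0001
grip_force: 9.4
```

Force rises to 18 N with almost no further travel, so the bolt is at its stop. I back off and rise clear.

Call:
arm_command(plan=[[[1,0,0,0,0,0],[3,0,0,0,0,0],[4,0,0,0,0,0],[4,0,-3,0,0,0],[4,0,-6,0,0,0],[4,0,-9,0,0,0],[4,0,-11,0,0,0],[4,3,-13,0,0,0],[4,6,-13,0,0,0],[4,9,-13,0,0,0],[4,12,-13,0,0,0],[4,12,-13,0,0,0]]])

```text
t: 14.27
tool_pos: [0.4217, 0.0152, 0.3394]
tool_rot: [0.061, 3.139, 0.004]
contact_force: [-0.3, -0.5, 0.2]
opening: 0.0001
grip_force: 0.0
```

```bash
python3 - <<'E'
from h import *
o,r,p=polar(); print(o['tool_pos'],o['contact_force'])
b=dialblue(); a,_,c=grab('side')
def red(im,n,roi,z=.053):
    c=calibration(n); hsv=cv2.cvtColor(im,cv2.COLOR_BGR2HSV); m=cv2.inRange(hsv,(0,190,120),(6,255,255))|cv2.inRange(hsv,(174,190,120),(180,255,255))
    k=np.zeros_like(m); k[roi]=m[roi]; y,x=np.nonzero(k); print(n,x.size,x.mean(),y.mean())
for n,i,roi in(('top',b,np.s_[220:260,300:340]),('side',a,np.s_[235:265,245:280])):
    red(np.load(n+'0.npz')['im'],n,roi); red(i,n,roi)
cv2.imwrite('pics/s4.png',np.hstack([cv2.resize(a[130:290,220:390],(400,376)),cv2.resize(b[130:270,240:380],(376,376))]))
E
```

```text
[0.42173948 0.01516586 0.33936933] [-0.30064694 -0.47622375  0.19620564]
[(73, np.float64(0.1078), 178.9), (69, np.float64(0.1084), -120.6), (76, np.float64(0.1079), 119.2), (67, np.float64(0.1082), -60.5), (74, np.float64(0.1079), 59.2), (69, np.float64(0.1077), -1.0)]
top 11 318.3636363636364 241.45454545454547
top 18 318.6666666666667 242.0
side 50 261.88 248.24
side 51 261.88235294117646 248.13725490196077
```

View pics/s4.png

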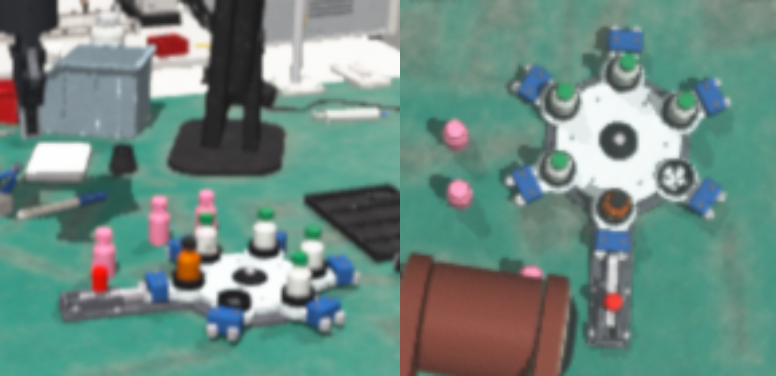

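The knob is back at its starting side pixel (262,248), so the bolt is home. The orange cup is at the front, within the lock's play, and all bottles are standing.

```bash
python3 -c "from station import *; print(finish_job())"
```

```text
the job is handed in; nothing more can be done
None
```

The orange bottle's cup faces the bolt, the bolt is fully home in its notch, all five bottles are standing, the arm is clear, and I handed the job in at about 14 s of the 72 s limit.

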